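# Turn a culture dish over onto the counting pad

## Task

Take the culture dish that leans in the little stand and turn it over onto the light pad, so that it lies flat inside the round white window with its lid side down and the side that leaned on the stand's two prongs facing up. Do not drop it: bring its rim down to within about a centimetre of the pad before letting go. Leave the other dishes, which lie flat on the worktop, alone.

Things in the scene. Friction and masses are not known exactly. Their poses are not given: they have to be found in the camera images.
- dish_center (a point): Centre (half-way through the thickness) of the clear round dish, cream filling, that leans in the stand: 62 mm across, 15 mm thick, 16 g, lid fixed on. z points out of its lid side, at the start outward and 30 degrees above level; its base rests on the prongs. Pinch its thickness at the upper rim, fingers pointing down along the dish. Stood on its rim, its centre is 29 mm above the support.
- dish_stand: Small fixed easel, white foot 66 x 64 x 5 mm; origin under the foot's centre. The dish leans 30 degrees off vertical towards the stand's +x, lid side to -x and up. Two prongs, 36 mm clear between, bear on its base up to 44 mm from the lower rim (a finger fits between); a sloping ledge 12 mm up with a 2 mm lip holds the rim. Lift the dish out along its own plane.
- light_pad: Fixed flat counting pad, grey square 130 x 130 mm, 10 mm high, with a round white window 116 mm across in the middle of its flat top. Origin at the centre of its underside, z up.
- flat_dish_center (a point): Centre of the nearest other culture dish, of the same size (62 mm across, 15 mm high), pink filling, lying flat on the worktop just behind the stand and the pad; to be left alone. Origin half-way up, z up.

How it is judged (in metres and radians):
On the way:
1. the dish, held between the fingers, is brought down to the pad (its centre no more than 45 mm above the pad's top and within 70 mm of the pad's centre, seen from above) (contact force between the fingers and dish above 0.2 N and z of dish_center in the frame of light_pad below 0.055 m and horizontal distance between dish_center and light_pad below 0.07 m), for 0.05 s.
At the end, for the whole second after the job is handed in: The dish lies flat on the light pad, released and at rest, lid side down within 10 degrees, its centre within 30 mm of the pad's centre (so inside the window) (angle between dish_center's own z axis and vertical above 2.967 rad and horizontal distance between dish_center and light_pad below 0.03 m and z of dish_center in the frame of light_pad below 0.022 m and linear speed of dish below 0.02 m/s); the robot touches nothing.
It fails at once if the dish that lies flat behind the work is moved by more than 15 mm (distance of flat_dish_center from where it was at the start of the episode above 0.015 m).
It also fails if it takes over 42 s, if anything falls off the work surface, if the arm or the gripper's body presses on something with over 40 N, if the wrist force passes 120 N, or if a joint passes its speed limit or range.

## Robot

A 6-joint arm with a two-finger parallel gripper is mounted at the origin on a cart in front of the work surface, level with it; the furniture and walls round the work are solid. World frame = base frame: x ahead of the robot, y to its left, z up, the work surface at z = 0. Lengths are in m, angles in degrees, forces in N, time in s.
With the tool pointing down it reaches from about 0.35 to 0.875 m from the base axis. Payload 4.2 kg.
Tool frame: the origin (TCP) lies on the centre line of the jaws, within the pads' length; the fingertips stand 19 mm ahead of it and the grasp point (between the pads) is the TCP; x points along the fingers, y is the direction in which the jaws open and shut, and the axes are right-handed (so a half turn about x gives the same grasp; the last joint's range is limited). The gripper opens to 87 mm and grips with 3 to 60 N. Pads are 19 mm wide; open, the fingers measure 117 mm over their backs; the gripper's body (75 mm by 190 mm) begins 51 mm behind the grasp point.
Start: joints at [90.39, 22.042, 0.453, 0, -68.411, -14.817], TCP at [0.156, 0.605, 0.242] pointing down, gripper open.
Joint ranges: [-179.83, 179.83], [-69.29, 118.12], [-61.27, 80.66], [-181.25, 117.63], [-171.15, -9.14], [-177.46, 177.46]. Speed limits (degrees/s): [159.86, 159.86, 180, 180, 180, 180].

## Interface

Orientations are given as a 3x3 rotation matrix whose columns are the frame's x, y, z axes.
In Python, from station import r, viewer, job, spotter gives the robot as it stands.
- The arm moves only by the tool play_rows, never from a script. Its argument "commands" is a list of rows, each an object of numbers: "fingers": the gripper command: -1 is fully open, 1 is shut, values between are in proportion; "tx", "ty", "tz": the shift along the tool's x, y, z normalised to -1 to 1, where 1 is 750 mm; "ax", "ay", "az": the turn, a rotation vector about the tool's x, y, z normalised to -1 to 1, where 1 is pi rad. In form: [{"fingers": .., "tx": .., "ty": .., "tz": .., "ax": .., "ay": .., "az": ..}, ...]. A call has 1 to 5 rows; each row is the pose to reach, as a shift and turn from the pose commanded when the call began, along the tool's axes at that moment, turning the shorter way round; what a row does not reach only later rows make up. A row lasts 1/12 s, in which the tool goes at most 41.7 mm and 7.16 degrees, less where a joint would pass 70% of its speed; a pose out of reach is approached as far as the arm can. A call with a number of a shift or a turn outside -1 to 1 is refused whole. A call with a gripper value outside its range is refused whole. The fingers move at their own pace and stop on an object; the grip force is fixed at half the most. Time passes only in rows, so rows that repeat a pose let the fingers close. It gives the time, the measured TCP pose, the force and the opening at its end, in the units of the state.
- r.sense(): the state, without advancing time (a new reading comes with each control period).
- viewer.capture(name): name is "side" or "top"; returns a dict with "image" (400x640x3 uint8, red, green, blue), "fx", "fy", "cx", "cy" (pixels), "R" (3x3) and "t" (3): a world point X has camera coordinates R X + t. Camera axes: x right, y down, z forward; pixel columns grow to the right and rows downward; lengths in m; the calibration is good to about 2 mm. A picture is of the moment at which its call begins. There is no depth.
- job.finish_job(): hands the job in, once; it reports no verdict.
Trained networks look in a picture, given as the dict that the camera call returned (one of the last four; its "shot" number tells which), for a name from the list of things; names that differ only in an ending like _2 or _b are one class to them, and where a whole thing is asked for, a point or a joint stands for the part that bears it (a point fixed in the world has none). Each returns a list of dicts, best first, with "score" (0 to 1); they miss things now and then, are a little off and sometimes report something else, mostly with a low value. They report only what shows in the picture. A call takes as long as a camera call.
- spotter.find_in(name, picture): "uv" ([column, row] in pixels, amid what is visible of it).
- spotter.silhouettes(name, picture): "region" (400x640 bool, what is visible of it) and "uv" ([column, row] in pixels, amid what is visible of it).
The state is a dict: "time_s": time; "joints": joint angles; "joint_velocities": joint speeds; "effort": joint torques, N m; "tcp_pos": TCP position; "ee_rot": TCP orientation; "wrist_force": force on the tool from outside, world axes, zero at the start; "moment": the same for the moment, N m; "gripper_width": opening from 0.0 (shut) to 1.0 (fully open).
Only numpy, scipy, OpenCV 4.12 (cv2) and the standard library are available. Lean on these libraries where they do the work, as an engineer would, in place of code of your own. Each camera call takes 0.05 s, during which the arm holds its last target. There are 200 camera calls.

## Working session

There is one attempt and no reset: what is moved stays moved. The work goes in short steps, Python scripts to look and compute and a tool call to move; the robot and the scene stay as the last step left them, time stands still between calls to the robot, and variables do not carry over. Pictures are saved under pics/ and viewed, about 8 in all and at most 12, crops included, and the job is handed in when it is done.

Besides the shell and the picture viewer there is one more tool, called after "Request:" in YAML: its name, and indented under it one key for each argument. play_rows: Moves the arm, as the interface text tells. Its arguments: {"type":"object","properties":{"commands":{"type":"array"}},"required":["commands"]}

```bash
mkdir -p pics
cat > h.py <<'E'
import numpy as np,cv2
from station import r,viewer,job,spotter
def cap(n,save=None):
    p=viewer.capture(n)
    if save: cv2.imwrite('pics/'+save,p['image'][:,:,::-1])
    return p
def ray(p,uv):
    R=np.array(p['R']);t=np.array(p['t'])
    d=R.T@np.array([(uv[0]-p['cx'])/p['fx'],(uv[1]-p['cy'])/p['fy'],1]);return -R.T@t,d/np.linalg.norm(d)
def atz(p,uv,z):
    c,d=ray(p,uv);return c+d*(z-c[2])/d[2]
def proj(p,X):
    c=(np.array(p['R'])@np.atleast_2d(X).T).T+np.array(p['t']);return np.c_[c[:,0]/c[:,2]*p['fx']+p['cx'],c[:,1]/c[:,2]*p['fy']+p['cy']]
E
python3 - <<'E'
from h import *
np.set_printoptions(precision=4,suppress=True)
s=r.sense();print(s)
I=[]
for n in('side','top'):
    p=cap(n);I.append(p['image'][:,:,::-1].copy());print(n,p['fx'],ray(p,(320,200)))
    for k in('dish_center','dish_stand','light_pad','flat_dish_center'):
        for o in spotter.silhouettes(k,p)[:3]:
            m=o['region'];ys,xs=np.where(m);print(k,o['score'],np.round(o['uv'],1),m.sum(),(xs.min(),xs.max(),ys.min(),ys.max()),atz(p,o['uv'],{'dish_center':.037,'dish_stand':.005,'light_pad':.01,'flat_dish_center':.01}[k]))
cv2.imwrite('pics/a.png',I[0]);cv2.imwrite('pics/b.png',I[1])
E
```

```text
{'time_s': 0.0, 'joints': array([ 90.3888,  22.0905,   0.3789,  -0.0291, -68.4106, -14.8171]), 'joint_velocities': array([-0.1392, -0.0174,  0.0342,  0.0131, -0.0343, -0.0084]), 'effort': array([  0.0015, -39.0656,  18.7399,   4.2196,   0.0109,  -0.0002]), 'tcp_pos': array([0.1556, 0.6047, 0.2405]), 'ee_rot': array([[-0.0005, -0.2493, -0.9684],
       [-0.0021, -0.9684,  0.2493],
       [-1.    ,  0.0022, -0.0001]]), 'wrist_force': array([-0.2767, -0.5256,  0.088 ]), 'moment': array([ 0.0127, -0.0134,  0.0024]), 'gripper_width': 0.9981151617652876}
side 395.9517043252685 (array([0.2985, 1.041 , 0.4182]), array([ 0.3055, -0.8564, -0.4163]))
dish_center 0.92 [346.3 243.4] 856 (np.int64(328), np.int64(361), np.int64(227), np.int64(258)) [0.4666 0.424  0.037 ]
dish_stand 0.75 [341.4 262.6] 461 (np.int64(326), np.int64(361), np.int64(253), np.int64(270)) [0.47   0.4421 0.005 ]
light_pad 0.85 [345.2 212.3] 1590 (np.int64(310), np.int64(377), np.int64(197), np.int64(229)) [0.52   0.2464 0.01  ]
flat_dish_center 0.91 [282.6 208.6] 383 (np.int64(271), np.int64(297), np.int64(204), np.int64(220)) [0.6652 0.2767 0.01  ]
top 494.4430895458805 (array([0.4055, 0.3011, 0.8938]), array([ 0.1521, -0.019 , -0.9882]))
dish_center 0.71 [234.7 242.6] 665 (np.int64(225), np.int64(246), np.int64(222), np.int64(257)) [0.4614 0.4318 0.037 ]
dish_stand 0.95 [246.3 242.3] 703 (np.int64(219), np.int64(261), np.int64(221), np.int64(261)) [0.4643 0.4159 0.005 ]
light_pad 0.96 [347.5 213. ] 5176 (np.int64(311), np.int64(383), np.int64(176), np.int64(248)) [0.5182 0.2345 0.01  ]
flat_dish_center 0.93 [319.3 139.7] 889 (np.int64(303), np.int64(335), np.int64(123), np.int64(156)) [0.6539 0.2861 0.01  ]
```

View pics/a.png

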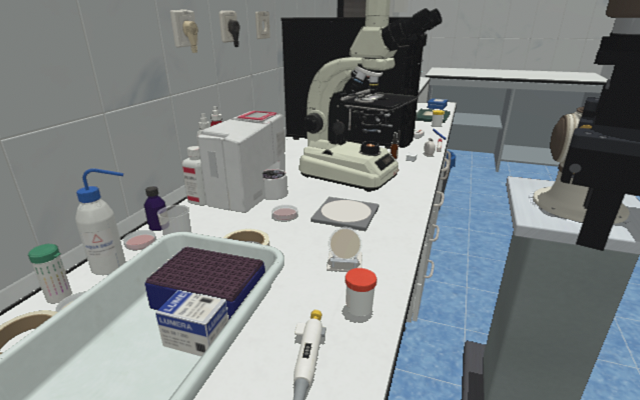

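View pics/b.png

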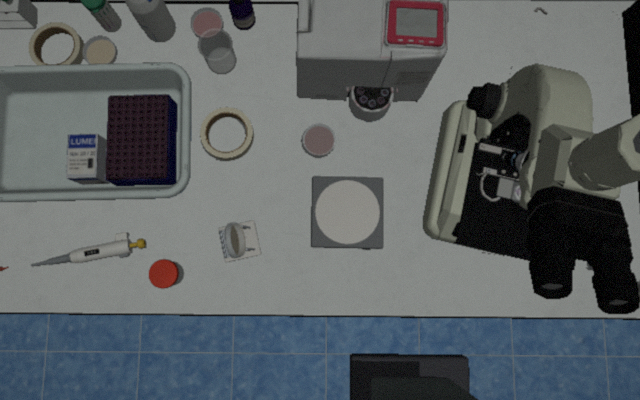

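```bash
cat > fit.py <<'E'
from h import *
from scipy.optimize import differential_evolution
def frame(yaw,tilt): # stand +x horizontal dir at yaw; lid normal = -x horiz, tilt above level
    h=np.array([np.cos(yaw),np.sin(yaw),0]);n=-h*np.cos(tilt)+np.array([0,0,np.sin(tilt)])
    s=np.cross([0,0,1],h);return n,s,np.cross(n,s)
th=np.linspace(0,2*np.pi,40)[:-1]
def cyl(c,n,s,u):
    d=.031*(np.cos(th)[:,None]*s+np.sin(th)[:,None]*u);return np.r_[c+d+.0075*n,c+d-.0075*n]
def mask(p,X):
    m=np.zeros((800,1280),np.uint8);cv2.fillConvexPoly(m,cv2.convexHull(np.round((proj(p,X)*2+.5)).astype(np.int32)),1);return m>0
E
python3 - <<'E'
from fit import *
np.set_printoptions(precision=4,suppress=True)
P=[cap('side'),cap('top')]
M=[np.kron(spotter.silhouettes('dish_center',p)[0]['region'],np.ones((2,2)))>0 for p in P]
def cost(v,w=(1,1)):
    n,s,u=frame(v[3],np.radians(30));X=cyl(v[:3],n,s,u);J=0
    for p,m,k in zip(P,M,w):
        q=mask(p,X);J-=k*(q&m).sum()/(q|m).sum()
    return J
B=[(.43,.49),(.39,.46),(.03,.055),(-2.4,-.7)]
for w in((1,1),(1,.01),(.01,1)):
    o=differential_evolution(cost,B,args=(w,),seed=1,maxiter=60,popsize=12);print(w,o.x,np.degrees(o.x[3]),o.fun)
    if w==(1,1):best=o.x
p=P[1]
for k,z in(('dish_stand',.005),('light_pad',.01)):
    m=spotter.silhouettes(k,p)[0]['region']
    if k=='dish_stand': m|=spotter.silhouettes('dish_center',p)[0]['region']
    c=max(cv2.findContours(m.astype(np.uint8),0,2)[0],key=cv2.contourArea)[:,0]
    b=cv2.boxPoints(cv2.minAreaRect(c.astype(np.float32)));W=np.array([atz(p,q,z) for q in b]);print(k,W[:,:2].tolist(),W.mean(0),np.degrees(np.arctan2(*(W[1]-W[0])[1::-1])))
n,s,u=frame(best[3],np.radians(30));X=cyl(best[:3],n,s,u)
out=[]
for p,(x,y) in zip(P,((300,190),(200,190))):
    S=6;im=cv2.resize(p['image'][y:y+90,x:x+65 if x==300 else x+65,::-1],None,fx=S,fy=S,interpolation=cv2.INTER_NEAREST)
    for a in(X[:39],X[39:]):cv2.polylines(im,[((proj(p,a)+.5-[x,y])*S).astype(np.int32)],True,(0,0,255) if a is X else (255,0,0),1)
    out.append(im)
cv2.imwrite('pics/c.png',np.hstack(out))
E
```

```text
(1, 1) [ 0.4681  0.4302  0.0397 -1.3645] -78.17801750474814 -1.7956609029144261
(1, 0.01) [ 0.4729  0.4158  0.0319 -1.2908] -73.95458271904221 -0.9352930513578543
(0.01, 1) [ 0.4687  0.4321  0.0309 -1.4011] -80.27759552739602 -0.9297404683091784
dish_stand [[0.49628245902384593, 0.46807721689188253], [0.5094100435902366, 0.40196486449176627], [0.44142157451973973, 0.38752447306443805], [0.42859682020713014, 0.4529169454245087]] [0.4689 0.4276 0.005 ] -78.76915870217653
light_pad [[0.5855722839614392, 0.30080040927392343], [0.5867644067082803, 0.169585213197477], [0.4559135672005131, 0.17131755503079202], [0.4547922284650271, 0.2996700187903413]] [0.5208 0.2353 0.01  ] -89.47946789021941
```

View pics/c.png

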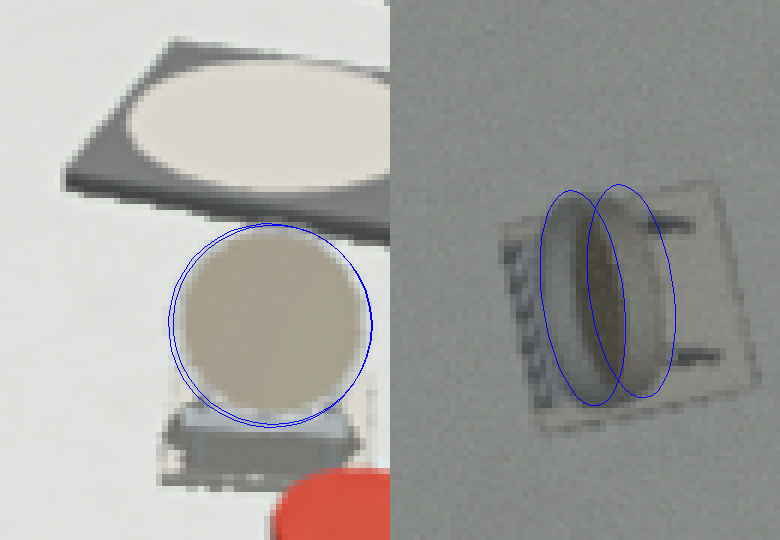

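```bash
cat > g.py <<'E'
from fit import *
from scipy.spatial.transform import Rotation as Ro
import json
C=np.array([.4685,.430,.040]);PAD=np.array([.5200,.2353,.010]);yaw=np.radians(-78.5)
h=np.array([np.cos(yaw),np.sin(yaw),0]);Z=np.array([0,0,1.])
def pose(tilt): # tilt deg of in-plane up direction toward +h from vertical
    t=np.radians(tilt);u=h*np.sin(t)+Z*np.cos(t);n=-h*np.cos(t)+Z*np.sin(t)
    return np.c_[-u,-n,np.cross(-u,-n)],u,n
def cmd(T,R):
    s=r.sense();p,R0=s['tcp_pos'],s['ee_rot'];d=R0.T@(T-p)/.75;a=Ro.from_matrix(R0.T@R).as_rotvec()/np.pi
    print('t%.2f'%s['time_s'],'tcp',np.round(p,4),'w%.3f'%s['gripper_width'],'F',np.round(s['wrist_force'],1),'j',np.round(s['joints'],0))
    print('dist %.1fmm ang %.1f'%(np.linalg.norm(T-p)*1e3,np.linalg.norm(a)*180),json.dumps(dict(zip(['tx','ty','tz','ax','ay','az'],np.round(np.r_[d,a],4).tolist()))))
E
python3 -c "
from g import *
R,u,n=pose(30);T=C+.143*u;T[2]+=.03;print(T);cmd(T,R)"
```

```text
[0.48275481 0.35993538 0.19384163]
t0.85 tcp [0.1557 0.6053 0.2416] w0.999 F [-0.4  0.1 -0.2] j [ 90.  22.   0.   0. -68. -15.]
dist 411.6mm ang 39.5 {"tx": 0.0636, "ty": 0.2082, "tz": -0.5038, "ax": -0.1407, "ay": -0.0377, "az": -0.1638}
```

Request:
play_rows:
  commands:
    - {"fingers": 0,"tx": 0.0636,"ty": 0.2082,"tz": -0.5038,"ax": -0.1407,"ay": -0.0377,"az": -0.1638}
    - {"fingers": 0,"tx": 0.0636,"ty": 0.2082,"tz": -0.5038,"ax": -0.1407,"ay": -0.0377,"az": -0.1638}
    - {"fingers": 0,"tx": 0.0636,"ty": 0.2082,"tz": -0.5038,"ax": -0.1407,"ay": -0.0377,"az": -0.1638}
    - {"fingers": 0,"tx": 0.0636,"ty": 0.2082,"tz": -0.5038,"ax": -0.1407,"ay": -0.0377,"az": -0.1638}
    - {"fingers": 0,"tx": 0.0636,"ty": 0.2082,"tz": -0.5038,"ax": -0.1407,"ay": -0.0377,"az": -0.1638}

```text
time_s: 1.27
tcp_pos: [0.2939, 0.5003, 0.2209]
ee_rot: [[-0.063, 0.077, -0.995], [0.381, -0.92, -0.095], [-0.922, -0.385, 0.029]]
wrist_force: [0.9, 0.8, -0.5]
gripper_width: 0.709
```

```bash
python3 -c "
from g import *
R,u,n=pose(30);T=C+.123*u;cmd(T,R)"
```

```text
t1.27 tcp [0.2939 0.5003 0.2209] w0.709 F [ 0.9  0.8 -0.5] j [ 69.  12. -14. -16. -45.  35.]
dist 239.8mm ang 9.6 {"tx": 0.0093, "ty": 0.2175, "tz": -0.2342, "ax": -0.0341, "ay": -0.0066, "az": -0.0402}
```

Request:
play_rows:
  commands:
    - {"fingers": 0,"tx": 0.009,"ty": 0.2,"tz": -0.215,"ax": -0.02,"ay": -0.005,"az": -0.025}
    - {"fingers": 0,"tx": 0.009,"ty": 0.2,"tz": -0.215,"ax": -0.02,"ay": -0.005,"az": -0.025}
    - {"fingers": 0,"tx": 0.009,"ty": 0.2,"tz": -0.215,"ax": -0.02,"ay": -0.005,"az": -0.025}
    - {"fingers": 0,"tx": 0.009,"ty": 0.2,"tz": -0.215,"ax": -0.02,"ay": -0.005,"az": -0.025}
    - {"fingers": 0,"tx": 0.009,"ty": 0.2,"tz": -0.215,"ax": -0.02,"ay": -0.005,"az": -0.025}

```text
time_s: 1.68
tcp_pos: [0.4453, 0.3949, 0.1604]
ee_rot: [[-0.086, 0.131, -0.988], [0.448, -0.88, -0.156], [-0.89, -0.456, 0.017]]
wrist_force: [0.4, 1.6, -0.0]
gripper_width: 0.503
```

```bash
python3 -c "
from g import *
for i in range(3): cap('side')
R,u,n=pose(30);T=C+.123*u;cmd(T,R)"
```

```text
t1.83 tcp [0.4459 0.3938 0.1587] w0.499 F [-0.4  0.6  0.2] j [ 44.  20.  -9. -30. -49.  72.]
dist 44.1mm ang 4.3 {"tx": -0.0039, "ty": 0.0415, "tz": -0.0414, "ax": -0.017, "ay": -0.0018, "az": -0.0167}
```

Request:
play_rows:
  commands:
    - {"fingers": 0,"tx": -0.0039,"ty": 0.0415,"tz": -0.0414,"ax": -0.017,"ay": -0.0018,"az": -0.0167}
    - {"fingers": 0,"tx": -0.0039,"ty": 0.0415,"tz": -0.0414,"ax": -0.017,"ay": -0.0018,"az": -0.0167}
    - {"fingers": 0,"tx": -0.0039,"ty": 0.0415,"tz": -0.0414,"ax": -0.017,"ay": -0.0018,"az": -0.0167}
    - {"fingers": 0,"tx": -0.0039,"ty": 0.0415,"tz": -0.0414,"ax": -0.017,"ay": -0.0018,"az": -0.0167}

```text
time_s: 2.17
tcp_pos: [0.4782, 0.3727, 0.1484]
ee_rot: [[-0.101, 0.178, -0.979], [0.491, -0.847, -0.204], [-0.865, -0.501, -0.002]]
wrist_force: [0.0, 0.7, -1.0]
gripper_width: 0.5
```

```bash
python3 -c "
from g import *
q=cap('top');p=cap('side')
R,u,n=pose(30);T=C+.123*u;cmd(T,R)
print(r.sense()['ee_rot'].round(3),R.round(3));cmd(C+.053*u,R)
S=5;a=cv2.resize(p['image'][150:270,280:400,::-1],None,fx=4,fy=4,interpolation=0);b=cv2.resize(q['image'][170:290,190:270,::-1],None,fx=4,fy=4,interpolation=0)
t=r.sense()['tcp_pos']
f=lambda P,o:[tuple(int(v) for v in (w+.5-o)*4) for w in proj(P,np.array([t+.019*R[:,0],t-.12*u]))]
for im,P,o in((a,p,[280,150]),(b,q,[190,170])):
  e=f(P,np.array(o));cv2.line(im,e[0],e[1],(0,0,255),1)
cv2.imwrite('pics/d.png',np.hstack([a,b]))"
```

```text
t2.27 tcp [0.4776 0.3733 0.149 ] w0.498 F [ 0.  -0.   0.2] j [ 38.  23.  -6. -35. -52.  83.]
dist 5.4mm ang 0.4 {"tx": 0.0, "ty": 0.0065, "tz": -0.0031, "ax": 0.0024, "ay": 0.0004, "az": 0.0006}
[[-0.101  0.18  -0.978]
 [ 0.491 -0.846 -0.206]
 [-0.865 -0.502 -0.003]] [[-0.1    0.173 -0.98 ]
 [ 0.49  -0.849 -0.199]
 [-0.866 -0.5    0.   ]]
t2.27 tcp [0.4776 0.3733 0.149 ] w0.498 F [ 0.  -0.   0.2] j [ 38.  23.  -6. -35. -52.  83.]
dist 70.3mm ang 0.4 {"tx": 0.0934, "ty": 0.0067, "tz": -0.0032, "ax": 0.0024, "ay": 0.0004, "az": 0.0006}
```

View pics/d.png

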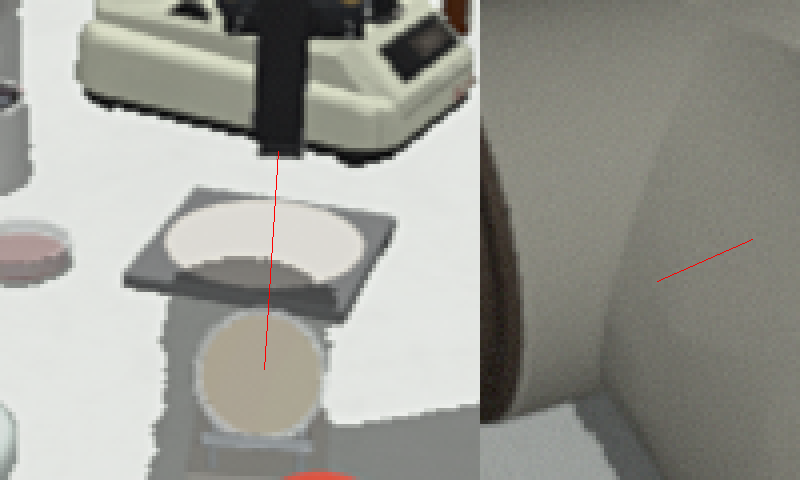

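Side view: the finger (tip near column 350, row 188) lies on the line to the dish centre (346, 242); the arm blocks the top view. Aligning and moving down the dish plane.

Request:
play_rows:
  commands:
    - {"fingers": 0,"tx": 0,"ty": 0.0065,"tz": -0.0032,"ax": 0.0024,"ay": 0,"az": 0.0006}
    - {"fingers": 0,"tx": 0.047,"ty": 0.0066,"tz": -0.0032,"ax": 0.0024,"ay": 0,"az": 0.0006}
    - {"fingers": 0,"tx": 0.0934,"ty": 0.0067,"tz": -0.0032,"ax": 0.0024,"ay": 0,"az": 0.0006}
    - {"fingers": 0,"tx": 0.0934,"ty": 0.0067,"tz": -0.0032,"ax": 0.0024,"ay": 0,"az": 0.0006}

```text
time_s: 2.6
tcp_pos: [0.4705, 0.4037, 0.0795]
ee_rot: [[-0.109, 0.168, -0.98], [0.485, -0.851, -0.2], [-0.868, -0.497, 0.012]]
wrist_force: [-0.3, -0.1, -1.2]
gripper_width: 0.502
```

```bash
python3 -c "
from g import *
p=cap('side');R,u,n=pose(30);cmd(C+.022*u,R)
a=cv2.resize(p['image'][170:290,290:410,::-1],None,fx=4,fy=4,interpolation=0)
cv2.imwrite('pics/e.png',a)"
```

```text
t2.65 tcp [0.4722 0.4032 0.082 ] w0.499 F [-0.2 -0.3  0.7] j [ 41.  28.  -7. -38. -46.  86.]
dist 28.0mm ang 0.5 {"tx": 0.0371, "ty": -0.0033, "tz": -0.0026, "ax": -0.0008, "ay": 0.0024, "az": -0.001}
```

View pics/e.png

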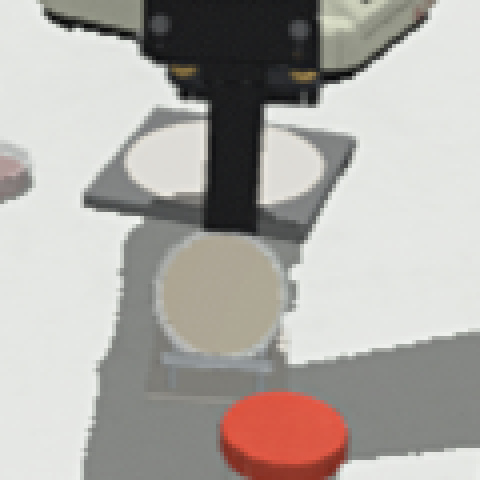

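The finger (tip at about column 348, row 227) is just above the dish's upper rim and roughly centred on it. Going in.

Request:
play_rows:
  commands:
    - {"fingers": 0,"tx": 0.018,"ty": -0.003,"tz": -0.003,"ax": -0.0008,"ay": 0.002,"az": -0.001}
    - {"fingers": 0,"tx": 0.037,"ty": -0.003,"tz": -0.003,"ax": -0.0008,"ay": 0.002,"az": -0.001}
    - {"fingers": 0,"tx": 0.037,"ty": -0.003,"tz": -0.003,"ax": -0.0008,"ay": 0.002,"az": -0.001}
    - {"fingers": 0,"tx": 0.037,"ty": -0.003,"tz": -0.003,"ax": -0.0008,"ay": 0.002,"az": -0.001}

```text
time_s: 2.98
tcp_pos: [0.4737, 0.419, 0.062]
ee_rot: [[-0.095, 0.173, -0.98], [0.493, -0.847, -0.198], [-0.865, -0.502, -0.005]]
wrist_force: [-0.2, -0.4, -0.3]
gripper_width: 0.499
```

```bash
python3 -c "
from g import *
p=cap('side');R,u,n=pose(30);cmd(C+.022*u,R)"
```

```text
t3.03 tcp [0.4741 0.4189 0.0625] w0.502 F [-0.2  0.6  0.3] j [ 41.  30.  -7. -39. -43.  87.]
dist 4.9mm ang 0.4 {"tx": 0.0046, "ty": 0.0012, "tz": 0.0045, "ax": 0.0004, "ay": -0.0019, "az": 0.0009}
```

Good. Close the fingers.

Request:
play_rows:
  commands:
    - {"fingers": 0,"tx": 0.004,"ty": 0.001,"tz": 0.004,"ax": 0,"ay": 0,"az": 0}
    - {"fingers": 0.4,"tx": 0.004,"ty": 0.001,"tz": 0.004,"ax": 0,"ay": 0,"az": 0}
    - {"fingers": 1,"tx": 0.004,"ty": 0.001,"tz": 0.004,"ax": 0,"ay": 0,"az": 0}
    - {"fingers": 1,"tx": 0.004,"ty": 0.001,"tz": 0.004,"ax": 0,"ay": 0,"az": 0}
    - {"fingers": 1,"tx": 0.004,"ty": 0.001,"tz": 0.004,"ax": 0,"ay": 0,"az": 0}

```text
time_s: 3.45
tcp_pos: [0.471, 0.4191, 0.0595]
ee_rot: [[-0.094, 0.173, -0.98], [0.494, -0.847, -0.197], [-0.864, -0.503, -0.006]]
wrist_force: [-0.3, -0.3, -0.1]
gripper_width: 0.283
```

Request:
play_rows:
  commands:
    - {"fingers": 1}
    - {"fingers": 1}
    - {"fingers": 1}

```text
$.commands[0]: bad value
```

```bash
python3 -c "
from g import *
R,u,n=pose(30);cmd(C+.022*u,R);cmd(C+.132*u,R)"
```

```text
t3.45 tcp [0.471  0.4191 0.0595] w0.283 F [-0.3 -0.3 -0.1] j [ 42.  30.  -7. -40. -43.  87.]
dist 0.6mm ang 0.4 {"tx": 0.0007, "ty": 0.0001, "tz": 0.0004, "ax": 0.0003, "ay": -0.0019, "az": 0.001}
t3.45 tcp [0.471  0.4191 0.0595] w0.283 F [-0.3 -0.3 -0.1] j [ 42.  30.  -7. -40. -43.  87.]
dist 109.5mm ang 0.4 {"tx": -0.146, "ty": -0.0004, "tz": -0.0005, "ax": 0.0003, "ay": -0.0019, "az": 0.001}
```

Request:
play_rows:
  commands:
    - {"fingers": 1,"tx": 0,"ty": 0,"tz": 0,"ax": 0,"ay": 0,"az": 0}
    - {"fingers": 1,"tx": 0,"ty": 0,"tz": 0,"ax": 0,"ay": 0,"az": 0}
    - {"fingers": 1,"tx": 0,"ty": 0,"tz": 0,"ax": 0,"ay": 0,"az": 0}
    - {"fingers": 1,"tx": 0,"ty": 0,"tz": 0,"ax": 0,"ay": 0,"az": 0}
    - {"fingers": 1,"tx": 0,"ty": 0,"tz": 0,"ax": 0,"ay": 0,"az": 0}

```text
time_s: 3.87
tcp_pos: [0.4708, 0.4215, 0.061]
ee_rot: [[-0.094, 0.175, -0.98], [0.497, -0.845, -0.198], [-0.863, -0.506, -0.007]]
wrist_force: [-3.0, 4.8, 2.8]
gripper_width: 0.169
```

Request:
play_rows:
  commands:
    - {"fingers": 1,"tx": -0.02,"ty": 0,"tz": 0,"ax": 0,"ay": 0,"az": 0}
    - {"fingers": 1,"tx": -0.05,"ty": 0,"tz": 0,"ax": 0,"ay": 0,"az": 0}
    - {"fingers": 1,"tx": -0.08,"ty": 0,"tz": 0,"ax": 0,"ay": 0,"az": 0}
    - {"fingers": 1,"tx": -0.11,"ty": 0,"tz": 0,"ax": 0,"ay": 0,"az": 0}
    - {"fingers": 1,"tx": -0.14,"ty": 0,"tz": 0,"ax": 0,"ay": 0,"az": 0}

```text
time_s: 4.28
tcp_pos: [0.4807, 0.3668, 0.1508]
ee_rot: [[-0.095, 0.173, -0.98], [0.493, -0.847, -0.198], [-0.865, -0.502, -0.005]]
wrist_force: [0.0, 0.3, -0.0]
gripper_width: 0.171
```

```bash
python3 -c "
from g import *
p=cap('side');cap('side')
cv2.imwrite('pics/f.png',cv2.resize(p['image'][130:290,280:420,::-1],None,fx=3,fy=3,interpolation=0))
R,u,n=pose(-30)
Pd=PAD+.031*h+Z*.001;Cf=Pd+.031*u-.0075*n;print(Cf)
cmd(Cf+.022*u+.09*Z,R)"
```

```text
[0.52438514 0.21374637 0.04159679]
t4.38 tcp [0.4829 0.367  0.154 ] w0.168 F [ 0.6 -0.4  0.3] j [ 37.  22.  -6. -35. -52.  84.]
dist 147.8mm ang 60.3 {"tx": -0.0951, "ty": 0.1721, "tz": -0.0141, "ax": -0.001, "ay": -0.0041, "az": 0.3349}
```

View pics/f.png

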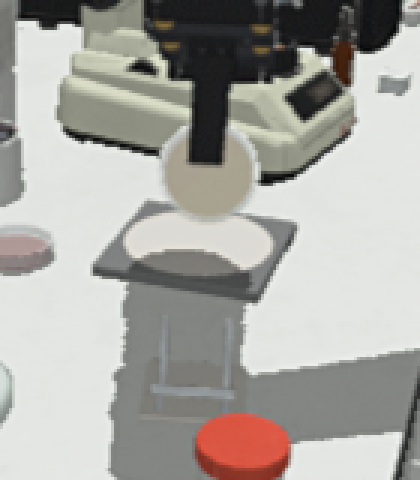

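Dish held (opening 14.7 mm ≈ thickness), stand empty and undisturbed. Turning over in place.

Request:
play_rows:
  commands:
    - {"fingers": 1,"tx": 0,"ty": 0,"tz": 0,"ax": 0,"ay": 0,"az": 0.168}
    - {"fingers": 1,"tx": 0,"ty": 0,"tz": 0,"ax": 0,"ay": 0,"az": 0.168}
    - {"fingers": 1,"tx": 0,"ty": 0,"tz": 0,"ax": 0,"ay": 0,"az": 0.168}
    - {"fingers": 1,"tx": 0,"ty": 0,"tz": 0,"ax": 0,"ay": 0,"az": 0.168}
    - {"fingers": 1,"tx": 0,"ty": 0,"tz": 0,"ax": 0,"ay": 0,"az": 0.168}

```text
time_s: 4.8
tcp_pos: [0.4797, 0.3695, 0.149]
ee_rot: [[0.007, 0.202, -0.979], [-0.006, -0.979, -0.202], [-1.0, 0.008, -0.006]]
wrist_force: [-0.4, 0.4, 0.4]
gripper_width: 0.174
```

Request:
play_rows:
  commands:
    - {"fingers": 1,"tx": 0,"ty": 0,"tz": 0,"ax": 0,"ay": 0,"az": 0.167}
    - {"fingers": 1,"tx": 0,"ty": 0,"tz": 0,"ax": 0,"ay": 0,"az": 0.167}
    - {"fingers": 1,"tx": 0,"ty": 0,"tz": 0,"ax": 0,"ay": 0,"az": 0.167}
    - {"fingers": 1,"tx": 0,"ty": 0,"tz": 0,"ax": 0,"ay": 0,"az": 0.167}
    - {"fingers": 1,"tx": 0,"ty": 0,"tz": 0,"ax": 0,"ay": 0,"az": 0.167}

```text
time_s: 5.22
tcp_pos: [0.4795, 0.369, 0.1468]
ee_rot: [[0.104, 0.172, -0.979], [-0.498, -0.844, -0.201], [-0.861, 0.509, -0.002]]
wrist_force: [-0.1, 0.3, 0.3]
gripper_width: 0.166
```

```bash
cat > pl.py <<'E'
from g import *
import sys
R,u,n=pose(-30)
Cf=PAD+.031*h+Z*.001+.031*u-.0075*n
T=Cf+.0225*u+float(sys.argv[1])*Z
if __name__=='__main__':
    cap('side');cap('side');cmd(T,R)
E
python3 pl.py .09
```

```text
t5.32 tcp [0.4797 0.3679 0.1474] w0.169 F [ 0.2 -0.1 -0.3] j [ 61.  33.  -8.  20. -74.  30.]
dist 149.3mm ang 0.2 {"tx": 0.0957, "ty": 0.1737, "tz": -0.0175, "ax": -0.0004, "ay": -0.0004, "az": -0.0013}
```

Request:
play_rows:
  commands:
    - {"fingers": 1,"tx": 0.096,"ty": 0.174,"tz": -0.0175,"ax": 0,"ay": 0,"az": 0}
    - {"fingers": 1,"tx": 0.096,"ty": 0.174,"tz": -0.0175,"ax": 0,"ay": 0,"az": 0}
    - {"fingers": 1,"tx": 0.096,"ty": 0.174,"tz": -0.0175,"ax": 0,"ay": 0,"az": 0}
    - {"fingers": 1,"tx": 0.096,"ty": 0.174,"tz": -0.0175,"ax": 0,"ay": 0,"az": 0}
    - {"fingers": 1,"tx": 0.096,"ty": 0.174,"tz": -0.0175,"ax": 0,"ay": 0,"az": 0}

```text
time_s: 5.73
tcp_pos: [0.5226, 0.2177, 0.154]
ee_rot: [[0.098, 0.162, -0.982], [-0.491, -0.85, -0.19], [-0.866, 0.501, -0.004]]
wrist_force: [-1.2, -0.2, -0.3]
gripper_width: 0.169
```

```bash
python3 pl.py .0; python3 -c "
from g import *
R,u,n=pose(-30)
p=cap('side');s=r.sense();c=s['tcp_pos']-.0225*u;X=cyl(c,n,R[:,2],u)
im=cv2.resize(p['image'][120:260,270:410,::-1],None,fx=4,fy=4,interpolation=0)
for a in(X[:39],X[39:]):cv2.polylines(im,[((proj(p,a)+.5-[270,120])*4).astype(np.int32)],True,(0,0,255),1)
cv2.imwrite('pics/g.png',im)"
```

```text
t5.83 tcp [0.5234 0.222  0.1542] w0.169 F [0.  0.1 0.2] j [ 50.  27. -20.  26. -65.  36.]
dist 93.2mm ang 0.5 {"tx": 0.1056, "ty": -0.0654, "tz": 0.0018, "ax": -0.0025, "ay": -0.001, "az": 0.0002}
```

View pics/g.png

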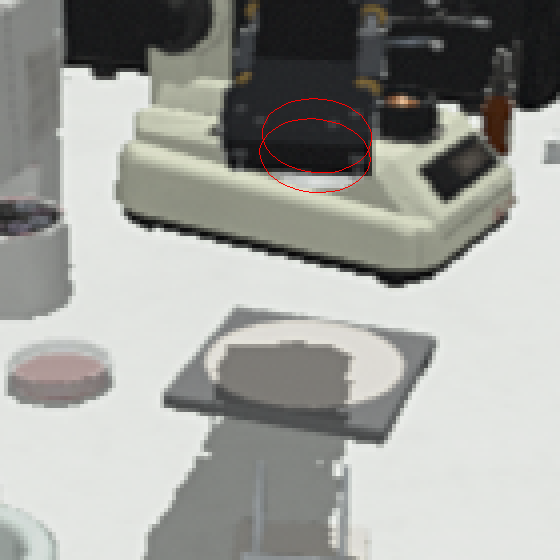

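Only the dish's lower edge shows below the gripper (about column 348, row 167), where predicted. Descending.

Request:
play_rows:
  commands:
    - {"fingers": 1,"tx": 0.04,"ty": -0.026,"tz": 0.0018,"ax": -0.002,"ay": 0,"az": 0}
    - {"fingers": 1,"tx": 0.07,"ty": -0.043,"tz": 0.0018,"ax": -0.002,"ay": 0,"az": 0}
    - {"fingers": 1,"tx": 0.09,"ty": -0.056,"tz": 0.0018,"ax": -0.002,"ay": 0,"az": 0}
    - {"fingers": 1,"tx": 0.098,"ty": -0.061,"tz": 0.0018,"ax": -0.002,"ay": 0,"az": 0}
    - {"fingers": 1,"tx": 0.098,"ty": -0.061,"tz": 0.0018,"ax": -0.002,"ay": 0,"az": 0}

```text
time_s: 6.3
tcp_pos: [0.5211, 0.2265, 0.0653]
ee_rot: [[0.102, 0.176, -0.979], [-0.493, -0.846, -0.204], [-0.864, 0.503, 0.0]]
wrist_force: [0.3, 0.5, 0.5]
gripper_width: 0.171
```

```bash
python3 pl.py .0; python3 -c "
from g import *
R,u,n=pose(-30)
p=cap('side');s=r.sense();c=s['tcp_pos']-.0225*u;X=cyl(c,n,R[:,2],u)
im=cv2.resize(p['image'][150:250,280:400,::-1],None,fx=5,fy=5,interpolation=0)
for a in(X[:39],X[39:]):cv2.polylines(im,[((proj(p,a)+.5-[280,150])*5).astype(np.int32)],True,(0,0,255),1)
cv2.imwrite('pics/h.png',im)"
```

```text
t6.40 tcp [0.5221 0.2273 0.0674] w0.168 F [-0.8  0.6  0.1] j [ 50.  33. -25.  29. -55.  30.]
dist 6.8mm ang 0.3 {"tx": 0.009, "ty": -0.0013, "tz": 0.0007, "ax": 0.0007, "ay": -0.0016, "az": -0.0005}
```

View pics/h.png

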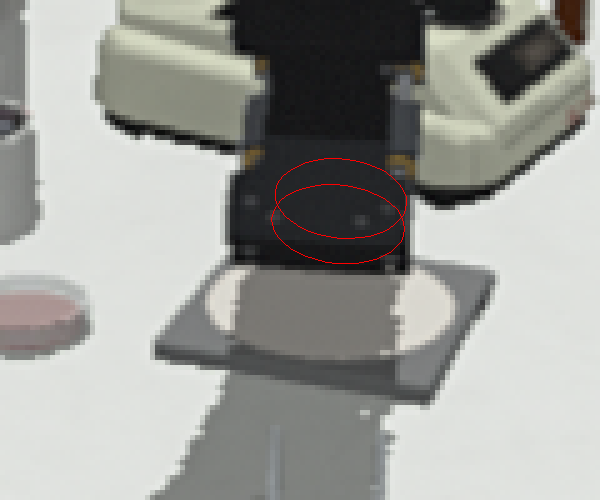

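Gripper sits above the pad, body still clear; about 7 mm to go. Lowering gently.

Request:
play_rows:
  commands:
    - {"fingers": 1,"tx": 0.004,"ty": -0.0015,"tz": 0,"ax": 0,"ay": 0,"az": 0}
    - {"fingers": 1,"tx": 0.007,"ty": -0.003,"tz": 0,"ax": 0,"ay": 0,"az": 0}
    - {"fingers": 1,"tx": 0.007,"ty": -0.003,"tz": 0,"ax": 0,"ay": 0,"az": 0}

```text
time_s: 6.7
tcp_pos: [0.5218, 0.2255, 0.0613]
ee_rot: [[0.104, 0.174, -0.979], [-0.491, -0.847, -0.202], [-0.865, 0.502, -0.002]]
wrist_force: [0.4, 0.3, -0.1]
gripper_width: 0.167
```

```bash
python3 pl.py .0
```

```text
t6.80 tcp [0.5218 0.2256 0.0613] w0.174 F [ 0.6 -0.  -0.3] j [ 50.  34. -25.  29. -54.  30.]
dist 0.9mm ang 0.3 {"tx": 0.0008, "ty": 0.0008, "tz": -0.0002, "ax": 0.0005, "ay": -0.0012, "az": -0.0007}
```

Request:
play_rows:
  commands:
    - {"fingers": 1,"tx": 0.0015,"ty": -0.0008,"tz": 0,"ax": 0,"ay": 0,"az": 0}
    - {"fingers": 1,"tx": 0.0015,"ty": -0.0008,"tz": 0,"ax": 0,"ay": 0,"az": 0}
    - {"fingers": 0.5,"tx": 0.0015,"ty": -0.0008,"tz": 0,"ax": 0,"ay": 0,"az": 0}
    - {"fingers": 0.4,"tx": 0.0015,"ty": -0.0008,"tz": 0,"ax": 0,"ay": 0,"az": 0}
    - {"fingers": 0.3,"tx": 0.0015,"ty": -0.0008,"tz": 0,"ax": 0,"ay": 0,"az": 0}

```text
time_s: 7.22
tcp_pos: [0.5218, 0.2255, 0.0598]
ee_rot: [[0.103, 0.174, -0.979], [-0.491, -0.847, -0.203], [-0.865, 0.502, -0.002]]
wrist_force: [0.5, -0.6, -0.4]
gripper_width: 0.297
```

Request:
play_rows:
  commands:
    - {"fingers": 0.1,"tx": 0,"ty": 0,"tz": 0,"ax": 0,"ay": 0,"az": 0}
    - {"fingers": -0.1,"tx": 0,"ty": 0,"tz": 0,"ax": 0,"ay": 0,"az": 0}
    - {"fingers": -0.3,"tx": 0,"ty": 0,"tz": 0,"ax": 0,"ay": 0,"az": 0}
    - {"fingers": -0.5,"tx": 0,"ty": 0,"tz": 0,"ax": 0,"ay": 0,"az": 0}
    - {"fingers": -0.6,"tx": 0,"ty": 0,"tz": 0,"ax": 0,"ay": 0,"az": 0}

```text
time_s: 7.63
tcp_pos: [0.5218, 0.2255, 0.0598]
ee_rot: [[0.103, 0.174, -0.979], [-0.491, -0.847, -0.203], [-0.865, 0.502, -0.002]]
wrist_force: [-0.4, 0.4, -0.1]
gripper_width: 0.641
```

Request:
play_rows:
  commands:
    - {"fingers": -0.7,"tx": 0,"ty": 0,"tz": 0,"ax": 0,"ay": 0,"az": 0}
    - {"fingers": -0.7,"tx": 0,"ty": 0,"tz": 0,"ax": 0,"ay": 0,"az": 0}
    - {"fingers": -0.7,"tx": 0,"ty": 0,"tz": 0,"ax": 0,"ay": 0,"az": 0}
    - {"fingers": -0.7,"tx": 0,"ty": 0,"tz": 0,"ax": 0,"ay": 0,"az": 0}

```text
time_s: 7.97
tcp_pos: [0.5218, 0.2255, 0.0598]
ee_rot: [[0.103, 0.174, -0.979], [-0.491, -0.847, -0.203], [-0.865, 0.502, -0.002]]
wrist_force: [-0.7, 0.0, -0.7]
gripper_width: 0.838
```

```bash
python3 -c "
from g import *
p=cap('side')
s=r.sense();print(s['tcp_pos'],s['wrist_force'],s['gripper_width'])
cv2.imwrite('pics/i.png',cv2.resize(p['image'][150:250,280:400,::-1],None,fx=5,fy=5,interpolation=0))"
```

```text
[0.52179233 0.22552718 0.05978622] [ 0.04249568  0.0908077  -0.05035462] 0.844331661282191
```

View pics/i.png

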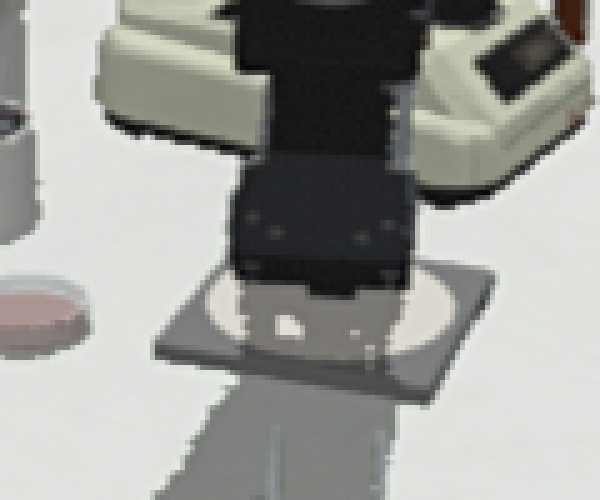

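The dish is hidden behind the gripper; no forces. Withdrawing slowly along the fingers.

Request:
play_rows:
  commands:
    - {"fingers": -0.7,"tx": -0.007,"ty": 0,"tz": 0,"ax": 0,"ay": 0,"az": 0}
    - {"fingers": -0.7,"tx": -0.014,"ty": 0,"tz": 0,"ax": 0,"ay": 0,"az": 0}
    - {"fingers": -0.7,"tx": -0.021,"ty": 0,"tz": 0,"ax": 0,"ay": 0,"az": 0}
    - {"fingers": -0.7,"tx": -0.028,"ty": 0,"tz": 0,"ax": 0,"ay": 0,"az": 0}
    - {"fingers": -0.7,"tx": -0.036,"ty": 0,"tz": 0,"ax": 0,"ay": 0,"az": 0}

```text
time_s: 8.43
tcp_pos: [0.5189, 0.2392, 0.0838]
ee_rot: [[0.104, 0.174, -0.979], [-0.491, -0.847, -0.203], [-0.865, 0.502, -0.002]]
wrist_force: [0.0, -1.0, -0.0]
gripper_width: 0.846
```

Request:
play_rows:
  commands:
    - {"fingers": -0.7,"tx": -0.02,"ty": 0,"tz": 0,"ax": 0,"ay": 0,"az": 0}
    - {"fingers": -0.7,"tx": -0.05,"ty": 0,"tz": 0,"ax": 0,"ay": 0,"az": 0}
    - {"fingers": -0.7,"tx": -0.09,"ty": 0,"tz": 0,"ax": 0,"ay": 0,"az": 0}
    - {"fingers": -0.7,"tx": -0.13,"ty": 0,"tz": 0,"ax": 0,"ay": 0,"az": 0}
    - {"fingers": -0.7,"tx": -0.17,"ty": 0,"tz": 0,"ax": 0,"ay": 0,"az": 0}

```text
time_s: 8.85
tcp_pos: [0.5053, 0.3021, 0.1951]
ee_rot: [[0.103, 0.175, -0.979], [-0.491, -0.847, -0.203], [-0.865, 0.502, -0.002]]
wrist_force: [0.4, 0.0, -0.1]
gripper_width: 0.85
```

```bash
cat > ck.py <<'E'
from g import *
import sys
p=cap('side');q=cap('top')
s=r.sense();print(s['time_s'],s['tcp_pos'],s['wrist_force'],s['gripper_width'])
for P in(p,q):
    for k,z in(('dish_center',.0175),('flat_dish_center',.0075)):
        for o in spotter.find_in(k,P)[:2]:print(k,o['score'],o['uv'],atz(P,o['uv'],z).round(4))
cv2.imwrite('pics/'+sys.argv[1],np.hstack([cv2.resize(a,None,fx=4,fy=4,interpolation=0) for a in(p['image'][150:250,290:390,::-1],q['image'][160:260,290:390,::-1])]))
E
python3 ck.py j.png
```

```text
8.95 [0.50731058 0.3057263  0.1984614 ] [-0.05371708  0.1655595  -0.44472635] 0.8468194839611318
flat_dish_center 0.73 [282.8, 212.6] [0.6581 0.2914 0.0075]
dish_center 0.93 [353.2, 218.0] [0.5084 0.2249 0.0175]
flat_dish_center 0.64 [320.4, 142.4] [0.6495 0.284  0.0075]
```

View pics/j.png

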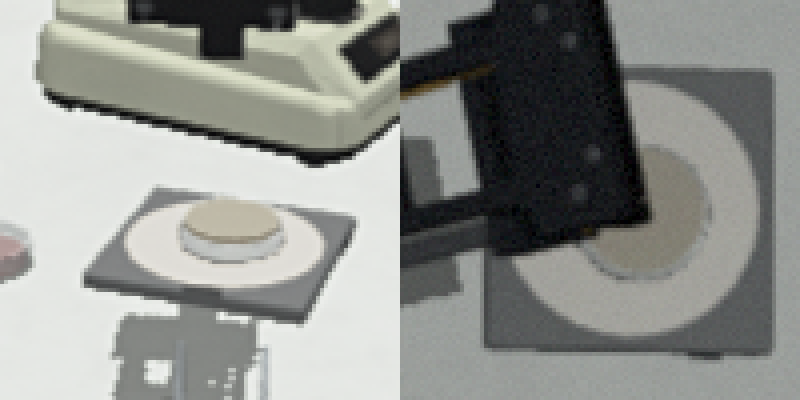

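The dish lies flat with the cream base side up (top view about 351, 213; pad centre 347.5, 213), well inside the window. The gripper is well clear, so I'm handing in.

```bash
python3 -c "
from h import *
p=cap('side');o=spotter.silhouettes('dish_center',p)[:1];print(o and (o[0]['score'],o[0]['uv'],atz(p,o[0]['uv'],.018)),r.sense()['joint_velocities'].round(2));print(job.finish_job())"
```

```text
(0.77, [350.6, 209.1], array([0.5085723, 0.2418836, 0.018    ])) [-0.16  0.18  0.21  0.24 -0.03 -0.02]
the job is handed in; nothing more can be done
None
```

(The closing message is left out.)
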